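# Gauge the filler plungers and sort out the swollen ones

### The job

Press the red stop mushroom fully down so that the filler stays locked while its plungers are checked. Then take the row of plungers one by one, from the robot's left to its right, and try each upright in the middle of the steel slot gauge without forcing it: stand every one that goes right down to the slot's floor upright in the green crate, and every one that will not go in upright in the steel pan. When all are sorted, turn the mushroom clockwise until it is fully up again, and leave the bottle, pot and jar where they are.

Things in the scene. Friction and masses are not known exactly. Their poses are not given: they have to be found in the camera images.
- plunger_1a: plunger at place 1 of the row (1 leftmost, +y, to 5 rightmost; each place holds its a, its b or, at 2 and 4, maybe none; None if absent). Upright: round foot 30 mm high, grey, 50 mm (good) or 56 mm (swollen) across, which one only the gauge tells; round white stem 26 mm across up to 100 mm above the underside. About 0.25 kg. Origin: centre of the underside, z up.
- plunger_1b: plunger at place 1 of the row (1 leftmost, +y, to 5 rightmost; each place holds its a, its b or, at 2 and 4, maybe none; None if absent). Upright: round foot 30 mm high, grey, 50 mm (good) or 56 mm (swollen) across, which one only the gauge tells; round white stem 26 mm across up to 100 mm above the underside. About 0.25 kg. Origin: centre of the underside, z up.
- plunger_2a: plunger at place 2 of the row (1 leftmost, +y, to 5 rightmost; each place holds its a, its b or, at 2 and 4, maybe none; None if absent). Upright: round foot 30 mm high, grey, 50 mm (good) or 56 mm (swollen) across, which one only the gauge tells; round white stem 26 mm across up to 100 mm above the underside. About 0.25 kg. Origin: centre of the underside, z up.
- plunger_2b: plunger at place 2 of the row (1 leftmost, +y, to 5 rightmost; each place holds its a, its b or, at 2 and 4, maybe none; None if absent). Upright: round foot 30 mm high, grey, 50 mm (good) or 56 mm (swollen) across, which one only the gauge tells; round white stem 26 mm across up to 100 mm above the underside. About 0.25 kg. Origin: centre of the underside, z up.
- plunger_3a: plunger at place 3 of the row (1 leftmost, +y, to 5 rightmost; each place holds its a, its b or, at 2 and 4, maybe none; None if absent). Upright: round foot 30 mm high, grey, 50 mm (good) or 56 mm (swollen) across, which one only the gauge tells; round white stem 26 mm across up to 100 mm above the underside. About 0.25 kg. Origin: centre of the underside, z up.
- plunger_3b: plunger at place 3 of the row (1 leftmost, +y, to 5 rightmost; each place holds its a, its b or, at 2 and 4, maybe none; None if absent). Upright: round foot 30 mm high, grey, 50 mm (good) or 56 mm (swollen) across, which one only the gauge tells; round white stem 26 mm across up to 100 mm above the underside. About 0.25 kg. Origin: centre of the underside, z up.
- plunger_4a: plunger at place 4 of the row (1 leftmost, +y, to 5 rightmost; each place holds its a, its b or, at 2 and 4, maybe none; None if absent). Upright: round foot 30 mm high, grey, 50 mm (good) or 56 mm (swollen) across, which one only the gauge tells; round white stem 26 mm across up to 100 mm above the underside. About 0.25 kg. Origin: centre of the underside, z up.
- plunger_4b: plunger at place 4 of the row (1 leftmost, +y, to 5 rightmost; each place holds its a, its b or, at 2 and 4, maybe none; None if absent). Upright: round foot 30 mm high, grey, 50 mm (good) or 56 mm (swollen) across, which one only the gauge tells; round white stem 26 mm across up to 100 mm above the underside. About 0.25 kg. Origin: centre of the underside, z up.
- plunger_5a: plunger at place 5 of the row (1 leftmost, +y, to 5 rightmost; each place holds its a, its b or, at 2 and 4, maybe none; None if absent). Upright: round foot 30 mm high, grey, 50 mm (good) or 56 mm (swollen) across, which one only the gauge tells; round white stem 26 mm across up to 100 mm above the underside. About 0.25 kg. Origin: centre of the underside, z up.
- plunger_5b: plunger at place 5 of the row (1 leftmost, +y, to 5 rightmost; each place holds its a, its b or, at 2 and 4, maybe none; None if absent). Upright: round foot 30 mm high, grey, 50 mm (good) or 56 mm (swollen) across, which one only the gauge tells; round white stem 26 mm across up to 100 mm above the underside. About 0.25 kg. Origin: centre of the underside, z up.
- gauge: fixed steel slot gauge: base 110 (x) by 84 (y) by 10 mm, two jaws 80 mm long with a slot between, 53 mm across (its x), open at both ends along y. Jaw tops 55 mm above the table; the top 6 mm of the slot flares at 45 degrees to 65 mm. A good foot goes down to the slot's floor; a swollen one stops in the flare, its underside 38 to 44 mm above that floor. Origin: centre of the underside.
- gauge_floor (a point): centre of the gauge slot's floor, 10 mm above the table; axes as the gauge's (x across the slot, y along it)
- gauge_mouth (a point): centre of the gauge slot's mouth at the height of the jaw tops, 55 mm above the table
- stop_press (a joint): how far the stop mushroom is pressed down, m: 0 up (reset), 0.007 fully down. Takes about 4 N, stays where it is left. It works on a coarse thread: as it goes down 7 mm the head turns 1.0 rad anticlockwise (seen from above), and turning the head back clockwise lifts it again.
- stop_turn (a joint): turn of the mushroom head, rad, anticlockwise from above: 0 reset (bar along the stop box's x), 1.0 fully down; bound to stop_press (142.9 rad per m)
- stop_top (a point): top centre of the mushroom head's grip bar, 113 mm above the table when up; axes turn with the head: bar along its x. The bar is 44 mm long, 16 mm thick, 30 mm high and stands on a round red head 48 mm across.
- stop_box: fixed grey control box 90 by 90 by 60 mm high, with the red stop mushroom on top. Origin: centre of the underside.
- crate: fixed green slatted plastic crate for good plungers, 260 (x) by 200 (y) by 80 mm high, walls and floor 6 mm. Origin: centre of the underside.
- pan: fixed shallow steel pan for swollen plungers, 260 (x) by 180 (y) by 40 mm high, walls and floor 4 mm, rim out to 272 by 192 mm. Origin: centre of the underside.
- spray_bottle: bystander: bottle 64 mm across, 150 mm tall; origin under its centre
- steel_pot: bystander: open steel pot 90 mm across, 80 mm high; origin under its centre
- jar: bystander: glass jar 68 mm across, 70 mm high; origin under its centre
There are look-alikes about, which are no part of the job. Leave any blue look-alike of the plunger_2a alone.

How it is judged:
By the outcome, as a careful person would: the job done as asked, in the order asked, and still so for the second after the job is handed in, with the robot touching nothing.
Of plunger_1a, plunger_1b only 1 to 1 are there at a start; the rules pass over those that are not, and their reading is None.
Of plunger_2a, plunger_2b only 1 to 1 are there at a start; the rules pass over those that are not, and their reading is None.
Of plunger_3a, plunger_3b only 1 to 1 are there at a start; the rules pass over those that are not, and their reading is None.
Of plunger_4a, plunger_4b only 1 to 1 are there at a start; the rules pass over those that are not, and their reading is None.
Of plunger_5a, plunger_5b only 1 to 1 are there at a start; the rules pass over those that are not, and their reading is None.
Of plunger_2a, plunger_2b, plunger_4a, plunger_4b only 1 to 4 are there at a start; the rules pass over those that are not, and their reading is None.
At some moment in a run one of plunger_1a, plunger_1b, plunger_2a, plunger_2b, plunger_3a, plunger_3b, plunger_4a, plunger_4b, plunger_5a, plunger_5b may be knocked a few centimetres aside while the robot is not near it.
It also fails if it takes over 210 s, if anything falls off the work surface, if the arm or the gripper's body presses on something with over 40 N, if the wrist force passes 120 N, or if a joint passes its speed limit or range.

### The arm

A 6-joint arm with a two-finger parallel gripper is mounted at the origin on the work surface. World frame = base frame: x ahead of the robot, y to its left, z up, the work surface at z = 0. Lengths are in m, angles in rad, forces in N, time in s.
With the tool pointing down it reaches from about 0.35 to 0.925 m from the base axis. Payload 6.4 kg.
Tool frame: the origin (TCP) lies midway between the tips of the shut fingers; the grasp point (between the pads) lies 19 mm behind it; z points along the fingers, y is the line along which they close (so a half turn about z gives the same grasp; the last joint's range is limited). The gripper opens to 94 mm and grips with 3 to 60 N. Pads are 16 mm wide; open, the fingers measure 119 mm over their backs; the gripper's body (75 mm by 177 mm) begins 78 mm behind the grasp point.
Start: joints at [-1.281, 0.245, 1.558, -0, 1.339, -0.174], TCP at [0.291, -0.581, 0.205] pointing down, gripper open.
Joint ranges: [-3.13, 3.13], [-1.02, 2.26], [0.13, 2.54], [-0.95, 4.09], [0.21, 2.88], [-2.74, 2.74]. Speed limits (rad/s): [2.57, 2.57, 3.14, 3.14, 3.14, 3.14].

### API

Orientations are given as [roll, pitch, yaw] about the fixed x, y, z axes, in that order (R = Rz(yaw) Ry(pitch) Rx(roll)).
In Python, from workcell import arm gives the robot as it stands.
- The arm moves only by the tool send_rows, never from a script. Its argument "commands" is a list of rows, each a list of 5 numbers: the closure, from 0 (fully open) to 1 (shut), then the shift along the tool's x, y, z in cm, then the turn about the tool's z in degrees. In form: [[grip, x, y, z, twist], ...]. A call has 1 to 12 rows; each row shifts and turns the commanded pose from where the row before left it, along the tool's axes as they then stand; what a row does not reach is not made up. A row lasts 1/10 s, in which the tool goes at most 50 mm and 8.59 degrees, less where a joint would pass 70% of its speed; a pose out of reach is approached as far as the arm can. A call is refused whole if a number of a shift passes 5 or a number of a turn 8.59, either way. A call with a gripper value outside its range is refused whole. The fingers move at their own pace and stop on an object; "force" is the grip in N (left out, the last holds). Time passes only in rows, so rows that do not move let the fingers close. It gives the time, the measured TCP pose, the force, the opening and the grip force at its end, in the units of the state.
- arm.get_state(): the state, without advancing time (a new reading comes with each control period).
- arm.capture(name): name is "scene" or "side" or "wrist"; returns (picture, depth): 384x512x3 uint8, red, green, blue; 384x512 float32, m along the optical axis (not along the pixel's ray), 0 where there is no reading.
- arm.camera_info(name): a dict with "K" (3x3 intrinsics, pixels), "cam_to_world" (4x4, takes a point from camera to world coordinates). Camera axes: x right, y down, z forward; pixel columns grow to the right and rows downward; lengths in m; the calibration is good to about 2 mm. A picture is of the moment at which its call begins: read the wrist's pose just before it. camera_info takes no time and is no camera call; for the wrist camera it gives the pose at the moment of the call.
- arm.finish_job(): hands the job in; it is judged then, once.
The state is a dict: "clock": time; "q": joint angles; "joint_vel": joint speeds; "joint_torque": joint torques, N m; "ee_pos": TCP position; "eef_rot": TCP orientation; "force": force on the tool from outside, world axes, zero at the start; "torque": the same for the moment, N m; "gripper_width": finger opening in m; "gripper_force": force on a finger pad.
Only numpy, scipy, OpenCV 4.12 (cv2) and the standard library are available. Lean on these libraries where they do the work, as an engineer would, in place of code of your own. Each camera call takes 0.05 s, during which the arm holds its last target. There are 200 camera calls.

## Working session

There is one attempt and no reset: what is moved stays moved. The work goes in short steps, Python scripts to look and compute and a tool call to move; the robot and the scene stay as the last step left them, time stands still between calls to the robot, and variables do not carry over. Pictures are saved under pics/ and viewed, at most 14 in all, crops included, and the job is handed in when it is done.

Besides the shell and the picture viewer there is one more tool, called after ">>>" by a JSON object that holds its "op" and its "data". send_rows: Moves the arm, as the interface text tells. Its arguments: {"type":"object","properties":{"commands":{"type":"array","items":{"type":"array","items":{"type":"number"}}},"force":{"type":"number"}},"required":["commands"]}

```bash
ls; mkdir -p pics; cat > h.py <<'E'
import numpy as np, cv2
from workcell import arm
def cap(n):
    i=arm.camera_info(n); p,d=arm.capture(n); return p,d,np.array(i["K"]),np.array(i["cam_to_world"])
def save(p,f,s=1.5): cv2.imwrite(f,cv2.resize(p[:,:,::-1],None,fx=s,fy=s,interpolation=cv2.INTER_CUBIC))
def cloud(d,K,T):
    v,u=np.mgrid[:d.shape[0],:d.shape[1]]
    c=np.stack([(u-K[0,2])*d/K[0,0],(v-K[1,2])*d/K[1,1],d,np.ones_like(d)],-1)
    return (c@T.T)[...,:3]
def ray(u,v,z,K,T):
    r=T[:3,:3]@np.array([(u-K[0,2])/K[0,0],(v-K[1,2])/K[1,1],1]); o=T[:3,3]
    return o+r*(z-o[2])/r[2]
E
python3 - <<'E'
from h import *
s=arm.get_state(); print(s)
for n in("scene","side"):
    p,d,K,T=cap(n); save(p,f"pics/{n}0.png"); np.savez(f"{n}0.npz",p=p,d=d,K=K,T=T); print(n,K[0,0],T.round(3).tolist(),(d>0).mean())
E
```

```text
pics
{'clock': 0.0, 'q': array([-1.28108909e+00,  2.45794793e-01,  1.55898384e+00, -1.48228223e-05,
        1.33868946e+00, -1.74090453e-01]), 'joint_vel': array([-0.0003824 , -0.00029305,  0.00067638, -0.00079735,  0.0016346 ,
        0.00161861]), 'joint_torque': array([-1.56082933e-03, -4.15846395e+01, -3.14598548e+01,  6.84327702e-02,
        3.32759251e-02, -1.31382621e-04]), 'ee_pos': array([ 0.29061244, -0.58075743,  0.20437391]), 'eef_rot': array([-3.13974306e+00, -3.10649724e-04,  4.63800828e-01]), 'force': array([-0.25248648, -1.31841476, -0.34596649]), 'torque': array([ 0.05101233, -0.04506388, -0.00797676]), 'gripper_force': 0.0, 'gripper_width': 0.09377456921124377}
scene 381.63453955869096 [[0.6, 0.517, -0.61, 1.169], [0.8, -0.376, 0.468, -0.458], [0.013, -0.769, -0.639, 0.703], [0.0, 0.0, 0.0, 1.0]] 0.9875081380208334
side 440.3067519424408 [[-0.736, -0.332, 0.59, -0.059], [-0.677, 0.366, -0.639, 0.666], [-0.004, -0.869, -0.494, 0.625], [0.0, 0.0, 0.0, 1.0]] 0.9961090087890625
```

View pics/scene0.png

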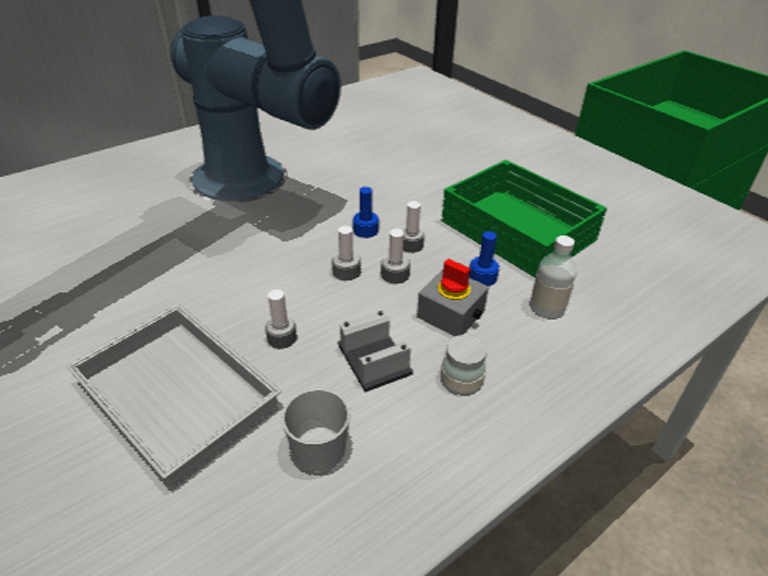

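View pics/side0.png

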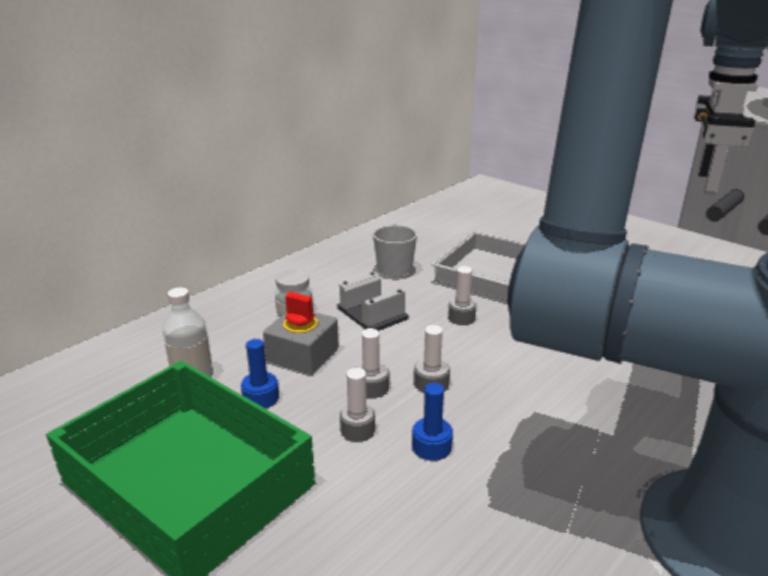

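Scene view (768x576 picture): four white-stemmed grey plungers with stem tops at (413,205), (396,233), (345,230) and (278,293). The blue look-alikes at (366,190) and (489,235) are left alone because they are blue. The red mushroom is at (455,275), the gauge at (375,350), the crate at (525,210), the pan at (175,395). The side view shows the same four plungers. Next I measure them all.

```bash
cat > m.py <<'E'
from h import *
for n in("scene","side"):
    f=np.load(n+"0.npz"); p,d,K,T=f["p"],f["d"],f["K"],f["T"]; P=cloud(d,K,T); Z=P[...,2]
    hsv=cv2.cvtColor(p,cv2.COLOR_RGB2HSV); ok=(d>0)&(P[...,0]>0.2)&(P[...,0]<1.1)&(abs(P[...,1])<.7)
    def rep(name,m,mn=8):
        k,l,st,c=cv2.connectedComponentsWithStats((m&ok).astype(np.uint8))
        for i in range(1,k):
            if st[i,4]>=mn:
                q=P[l==i]; print(n,name,c[i].round(1),st[i,4],"med",np.median(q,0).round(4),"min",q.min(0).round(3),"max",q.max(0).round(3))
                if name in("gaugetop","bartop","pan","crate"): 
                    r=cv2.minAreaRect(q[:,:2].astype(np.float32)*1000); print("   rect",np.round(r[0],1),np.round(r[1],1),round(r[2],1))
    rep("stemtop",(abs(Z-.1)<.004)&(hsv[...,1]<60)&(hsv[...,2]>120))
    rep("bluetop",(abs(Z-.1)<.004)&(hsv[...,1]>120)&(hsv[...,0]>100)&(hsv[...,0]<130))
    rep("bartop",(Z>.109)&(Z<.118)&(hsv[...,1]>150)&((hsv[...,0]<10)|(hsv[...,0]>170)))
    rep("boxtop",(abs(Z-.06)<.003)&(hsv[...,1]<60),60)
    rep("gaugetop",(abs(Z-.055)<.003)&(hsv[...,1]<60),40)
    rep("crate",(abs(Z-.08)<.004)&(hsv[...,0]>50)&(hsv[...,0]<75)&(hsv[...,1]>120),100)
    rep("pan",(abs(Z-.04)<.003)&(hsv[...,1]<60),100)
E
python3 m.py
```

```text
scene stemtop [276.  136.3] 40 med [0.4608 0.1611 0.0994] min [0.448 0.15  0.096] max [0.472 0.175 0.102]
scene stemtop [229.9 153.2] 43 med [0.4532 0.0055 0.0994] min [ 0.44  -0.003  0.096] max [0.462 0.017 0.102]
scene stemtop [264.5 155.2] 47 med [0.5155 0.077  0.0994] min [0.503 0.065 0.096] max [0.526 0.089 0.102]
scene stemtop [371.7 179.8] 99 med [0.7622 0.2247 0.0994] min [0.723 0.214 0.096] max [0.777 0.262 0.104]
scene stemtop [184.  196.4] 70 med [ 0.5361 -0.181   0.0995] min [ 0.522 -0.192  0.096] max [ 0.547 -0.169  0.103]
scene bluetop [243.4 126.6] 30 med [0.3628 0.1159 0.0992] min [0.351 0.106 0.096] max [0.373 0.126 0.102]
scene bluetop [326.2 156.8] 45 med [0.6187 0.2079 0.0991] min [0.605 0.196 0.096] max [0.631 0.221 0.103]
scene bartop [304.6 177.2] 76 med [0.6613 0.0883 0.1118] min [0.639 0.077 0.109] max [0.681 0.103 0.114]
   rect [659.7  89.1] [43.4 16. ] 19.4
scene boxtop [302.5 196.5] 415 med [0.6772 0.0717 0.0593] min [0.612 0.036 0.057] max [0.712 0.141 0.063]
scene boxtop [210.5 270.5] 95 med [ 0.7225 -0.2254  0.06  ] min [ 0.713 -0.274  0.057] max [ 0.7
[... 2880 characters left out ...]
ed [0.624  0.1279 0.055 ] min [0.603 0.043 0.052] max [0.688 0.149 0.058]
   rect [631.4 109.9] [120.5  60.3] 59.5
side gaugetop [125.2 235.5] 65 med [0.7206 0.263  0.055 ] min [0.714 0.225 0.052] max [0.751 0.281 0.058]
   rect [728.2 257.1] [61.4 23.5] 65.8
side crate [119.6 304.6] 1660 med [0.4914 0.4207 0.0794] min [0.411 0.277 0.076] max [0.684 0.493 0.083]
   rect [547.9 384.1] [261.6 200.7] 4.3
side pan [314.3 163.2] 186 med [ 0.6629 -0.3922  0.0398] min [ 0.576 -0.454  0.037] max [ 0.695 -0.243  0.043]
   rect [ 620.5 -348.9] [121.3 195.6] 9.9
side pan [200.2 230. ] 101 med [0.6241 0.129  0.0405] min [0.604 0.041 0.037] max [0.689 0.149 0.043]
   rect [631.8 109.7] [121.4  62.9] 60.7
```

```bash
cat >> h.py <<'E'
def go(x,y,z,yaw):
    "total twist (deg, first) then shifts (cm) in tool axes at the final yaw"
    s=arm.get_state(); p=s["ee_pos"]; r=s["eef_rot"]
    tw=-(yaw-np.degrees(r[2])+180)%360-180 if False else -((yaw-np.degrees(r[2])+180)%360-180)
    a=np.radians(yaw); d=np.array([x,y,z])-p
    print("t%.1f"%s["clock"],"pos",p.round(4),"rot",np.degrees(r).round(1),"F",np.round(s["force"],1),"w %.3f gf %.1f"%(s["gripper_width"],s["gripper_force"]))
    print("  -> twist %.1f  x %.2f y %.2f z %.2f cm"%(tw,100*(d[0]*np.cos(a)+d[1]*np.sin(a)),100*(d[0]*np.sin(a)-d[1]*np.cos(a)),-100*d[2]))
E
python3 -c "
from h import *
go(.62,.07,.27,-11.3)"
```

```text
t0.1 pos [ 0.2906 -0.5808  0.2045] rot [-179.9   -0.    26.6] F [-0.8  0.6  0.6] w 0.094 gf 0.0
  -> twist 37.9  x 19.55 y -70.28 z -6.55 cm
```

>>> {"op": "send_rows", "data": {"commands": [[0, 0, 0, -1.3, 7.6], [0, 0, 0, -1.3, 7.6], [0, 0, 0, -1.3, 7.6], [0, 0, 0, -1.3, 7.6], [0, 0, 0, -1.3, 7.5], [0, 1.3, -4.7, 0, 0], [0, 1.3, -4.7, 0, 0], [0, 1.3, -4.7, 0, 0], [0, 1.3, -4.7, 0, 0], [0, 1.3, -4.7, 0, 0], [0, 1.3, -4.7, 0, 0], [0, 1.3, -4.7, 0, 0]]}}

```text
clock: 1.3
ee_pos: [0.4449, -0.2746, 0.2701]
eef_rot: [-3.141, 0.0, -0.198]
force: [0.6, 0.3, 0.3]
gripper_width: 0.0939
gripper_force: 0.0
```

>>> {"op": "send_rows", "data": {"commands": [[0.5, 1.3, -4.7, 0, 0], [0.5, 1.3, -4.7, 0, 0], [0.5, 1.3, -4.7, 0, 0], [0.5, 1.3, -4.7, 0, 0], [0.5, 1.3, -4.7, 0, 0], [1, 1.3, -4.7, 0, 0], [1, 1.3, -4.7, 0, 0], [1, 1.3, -4.7, 0, 0], [1, 0, 0, 0, 0], [1, 0, 0, 0, 0]]}}

```text
clock: 2.3
ee_pos: [0.6202, 0.0724, 0.2696]
eef_rot: [3.141, 0.002, -0.196]
force: [-0.9, 0.6, 0.8]
gripper_width: 0.0172
gripper_force: 0.0
```

```bash
python3 - <<'E'
from h import *
go(.6575,.092,.14,-11.3)
p,d,K,T=cap("wrist"); save(p,"pics/w1.png"); np.savez("w1.npz",p=p,d=d,K=K,T=T); print(T.round(3).tolist(),K[0,0])
P=cloud(d,K,T); hsv=cv2.cvtColor(p,cv2.COLOR_RGB2HSV)
def rect(nm,m,mn=60):
    k,l,st,c=cv2.connectedComponentsWithStats((m&(d>0)).astype(np.uint8))
    for i in range(1,k):
        if st[i,4]>mn:
            q=P[l==i]; r=cv2.minAreaRect(q[:,:2].astype(np.float32)*1000); print(nm,c[i].round(),st[i,4],np.round(r[0],1),np.round(r[1],1),round(r[2],1),np.median(q[:,2]).round(4))
Z=P[...,2]; red=(hsv[...,1]>150)&((hsv[...,0]<10)|(hsv[...,0]>170))
rect("bar",red&(Z>.108)); rect("gauge",(abs(Z-.055)<.003)&(hsv[...,1]<60)); rect("stem",(abs(Z-.1)<.003)&(hsv[...,1]<60)); rect("box",(abs(Z-.06)<.003)&(hsv[...,1]<60))
E
```

```text
t2.3 pos [0.6202 0.0724 0.2696] rot [ 1.80e+02  1.00e-01 -1.12e+01] F [-0.9  0.6  0.8] w 0.017 gf 0.0
  -> twist 0.1  x 3.28 y -2.65 z 12.96 cm
[[-0.193, -0.949, -0.248, 0.693], [-0.981, 0.187, 0.049, 0.058], [-0.0, 0.253, -0.967, 0.449], [0.0, 0.0, 0.0, 1.0]] 275.9238083829326
bar [233. 155.] 452 [658.3  91.8] [42.5 16.2] 16.2 0.1127
gauge [504.  24.] 243 [ 743.2 -270.3] [20.4 64.8] 70.2 0.0549
gauge [450.  37.] 153 [ 744.9 -214.4] [77.4 26.3] 15.6 0.0555
gauge [360.  93.] 758 [700.3 -88.2] [80.5 16.7] 78.9 0.0548
gauge [133. 110.] 73 [737.1 223.1] [15.5 54.7] 67.8 0.055
gauge [355. 149.] 643 [627.1 -74.4] [80.7 16.9] 78.9 0.0547
stem [105. 106.] 411 [746.  242.3] [51.6 58.1] 77.4 0.1001
stem [453. 207.] 291 [ 533.7 -178.6] [25.5 24. ] 83.6 0.0996
stem [263. 255.] 175 [513.1  82.9] [16.9 25.5] 84.7 0.0998
box [452.  36.] 148 [ 747.7 -210.2] [72.6 20.9] 9.5 0.0602
box [506.  28.] 187 [ 741.3 -270.9] [19.7 64.5] 67.8 0.0591
box [130. 109.] 86 [741.7 224.1] [20.4 59.6] 77.1 0.0598
box [236. 149.] 2691 [657.7  91.8] [89.4 89.4] 16.3 0.0599
```

View pics/w1.png

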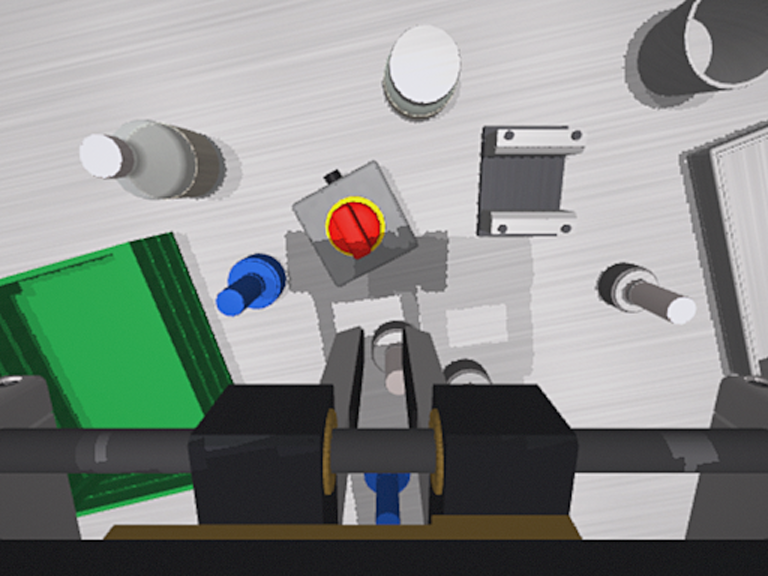

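Wrist view (768x576): red bar at (355,228), gauge at (530,180), plunger 5 at (650,290), blue look-alike at (245,285). Bar centre is (0.658, 0.092) at yaw 16°, and gauge centre is (0.664, −0.081) at yaw −11°. Next is the press, turning along with the thread.

>>> {"op": "send_rows", "data": {"commands": [[1, 1.1, -0.9, 3.3, 0], [1, 1.1, -0.9, 3.3, 0], [1, 1.1, -0.85, 3.3, 0], [1, 0, 0, 3.0, 0], [1, 0, 0, 1.6, 0], [1, 0, 0, 0.8, 0], [1, 0, 0, 0.3, 0], [1, 0, 0, 0, 0]]}}

```text
clock: 3.15
ee_pos: [0.6586, 0.0906, 0.1157]
eef_rot: [-3.141, -0.002, -0.198]
force: [-0.5, 0.1, 0.7]
gripper_width: 0.0004
gripper_force: 0.0
```

```bash
python3 -c "
from h import *
go(.658,.092,.106,-11.3)"
```

```text
t3.1 pos [0.6586 0.0906 0.1157] rot [-1.80e+02 -1.00e-01 -1.14e+01] F [-0.5  0.1  0.7] w 0.000 gf 0.0
  -> twist -0.1  x -0.09 y -0.12 z 0.97 cm
```

>>> {"op": "send_rows", "data": {"commands": [[1, -0.1, -0.12, 0.2, 0], [1, 0, 0, 0.1, -5.7], [1, 0, 0, 0.1, -5.7], [1, 0, 0, 0.1, -5.7], [1, 0, 0, 0.1, -5.7], [1, 0, 0, 0.1, -5.7], [1, 0, 0, 0.1, -5.7], [1, 0, 0, 0.1, -5.7], [1, 0, 0, 0.1, -5.7], [1, 0, 0, 0, -5.7], [1, 0, 0, 0, -5.7], [1, 0, 0, 0, 0]]}}

```text
clock: 4.35
ee_pos: [0.6584, 0.0928, 0.1066]
eef_rot: [3.139, -0.002, 0.797]
force: [0.1, 0.2, 4.3]
gripper_width: 0.0008
gripper_force: 2.2
```

>>> {"op": "send_rows", "data": {"commands": [[1, 0, 0, 0.05, 0], [1, 0, 0, 0.05, 0], [1, 0, 0, 0.05, 0], [1, 0, 0, 0, 0]]}}

```text
clock: 4.75
ee_pos: [0.6588, 0.0927, 0.1062]
eef_rot: [3.139, -0.003, 0.795]
force: [-3.2, 0.1, 10.3]
gripper_width: 0.0002
gripper_force: 4.9
```

>>> {"op": "send_rows", "data": {"commands": [[1, 0, 0, 0.08, 0], [1, 0, 0, 0, 0], [1, 0, 0, -2, 0], [1, 0, 0, -4, 0], [0.5, 0, 0, -4, -6.7], [0.5, 0, 0, -3, -6.7], [0.5, 0, 0, -2, -6.7], [0.5, 0, 0, 0, -6.7], [0.5, 0, 0, 0, -6.7], [0.5, 0, 0, 0, 0]]}}

```text
clock: 5.75
ee_pos: [0.6573, 0.0925, 0.2526]
eef_rot: [3.141, -0.0, 1.38]
force: [0.7, -0.2, -0.0]
gripper_width: 0.0445
gripper_force: 0.0
```

```bash
python3 -c "
from h import *
go(.45,.115,.26,79)"
```

```text
t5.8 pos [0.6573 0.0925 0.2526] rot [180.   -0.   79.1] F [ 0.7 -0.2 -0. ] w 0.044 gf 0.0
  -> twist 0.1  x -1.75 y -20.78 z -0.74 cm
```

>>> {"op": "send_rows", "data": {"commands": [[0.5, -0.35, -4.2, -0.15, 0], [0.5, -0.35, -4.2, -0.15, 0], [0.5, -0.35, -4.2, -0.15, 0], [0.5, -0.35, -4.2, -0.15, 0], [0.5, -0.35, -4.0, -0.1, 0], [0.5, 0, 0, 0, 0], [0.5, 0, 0, 0, 0]]}}

```text
clock: 6.45
ee_pos: [0.4496, 0.1145, 0.2596]
eef_rot: [3.14, -0.0, 1.38]
force: [0.0, 0.3, 0.1]
gripper_width: 0.0469
gripper_force: 0.0
```

```bash
cat > see.py <<'E'
from h import *
def look(n="wrist",f=None,zs=((.0996,"stem"),)):
    p,d,K,T=cap(n)
    if f: save(p,f)
    P=cloud(d,K,T); hsv=cv2.cvtColor(p,cv2.COLOR_RGB2HSV); Z=P[...,2]; ok=(d>0)&(P[...,0]>.2)&(P[...,0]<1)
    def rect(nm,m,mn=40):
        k,l,st,c=cv2.connectedComponentsWithStats((m&ok).astype(np.uint8))
        for i in range(1,k):
            if st[i,4]>mn:
                q=P[l==i]; r=cv2.minAreaRect(q[:,:2].astype(np.float32)*1000); print(n,nm,c[i].round(),st[i,4],np.round(r[0],1),np.round(r[1],1),round(r[2],1),np.median(q[:,2]).round(4))
    rect("bar",(hsv[...,1]>150)&((hsv[...,0]<10)|(hsv[...,0]>170))&(Z>.1))
    for z,nm in zs: rect(nm,(abs(Z-z)<.003)&(hsv[...,1]<60)&(hsv[...,2]>120))
E
python3 - <<'E'
from see import *
look("wrist","pics/w2.png"); look("scene","pics/s2.png"); go(.459,.1645,.066,79)
E
```

```text
wrist bar [423. 168.] 511 [657.3  91.7] [42.4 17. ] 73.7 0.1057
wrist stem [481.  27.] 471 [733.3 234.9] [27.1 58.5] 38.8 0.0996
wrist stem [253. 141.] 342 [458. 163.] [24.4 25. ] 62.8 0.0999
wrist stem [308. 199.] 295 [512.5  78.5] [24.2 24.3] 76.1 0.1
wrist stem [269. 256.] 258 [450.2   7.7] [25.9 23.2] 80.3 0.0997
scene bar [304. 180.] 89 [659.2  88.5] [42.7 18. ] 75.6 0.1044
scene stem [230. 153.] 41 [452.3   6.9] [21.9 23.7] 56.5 0.0996
scene stem [371. 180.] 76 [755.5 230.6] [55.6 27.2] 28.6 0.0999
scene stem [184. 196.] 70 [ 535.2 -180.1] [24.  23.7] 49.8 0.0994
t6.5 pos [0.4506 0.1142 0.2595] rot [180.   -0.   79.1] F [ 1.   0.2 -0.2] w 0.047 gf 0.0
  -> twist 0.1  x 5.10 y -0.14 z 19.35 cm
```

View pics/w2.png

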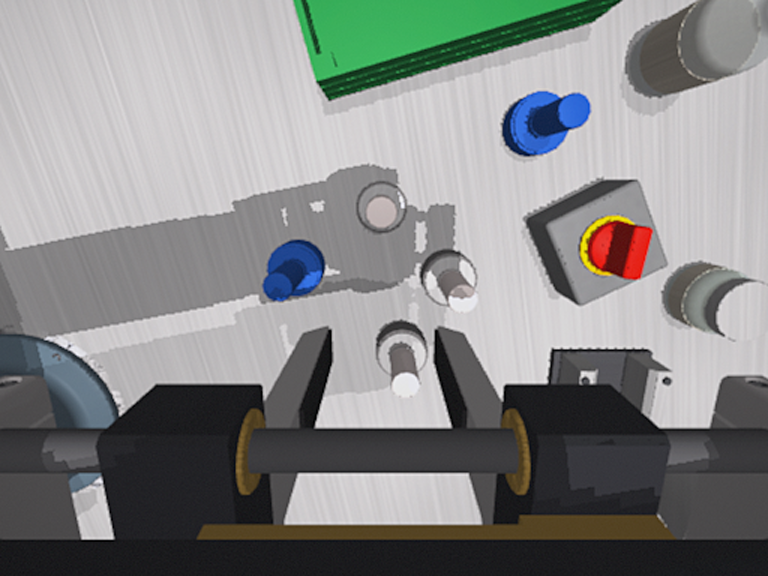

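Wrist view: plunger 1 at (381,208), with the next ones at (455,290) and (403,375). The bar has turned from 16.2° to 73.7° at height 0.106, so it is fully down. The white plunger at place 1 (0.458, 0.163) is the leftmost and isn't blue, so I grasp it.

>>> {"op": "send_rows", "data": {"commands": [[0.5, 2.5, -0.1, 4, 0], [0.5, 2.45, -0.1, 4, 0], [0.5, 0, 0, 4, 0], [0.5, 0, 0, 3.5, 0], [0.5, 0, 0, 2, 0], [0.5, 0, 0, 1.3, 0], [0.5, 0, 0, 0.5, 0], [0.5, 0, 0, 0, 0], [1, 0, 0, 0, 0], [1, 0, 0, 0, 0], [1, 0, 0, 0, 0], [1, 0, 0, 0, 0]], "force": 15}}

```text
clock: 7.75
ee_pos: [0.4579, 0.1634, 0.0671]
eef_rot: [3.139, -0.001, 1.382]
force: [1.4, -0.2, 1.1]
gripper_width: 0.0254
gripper_force: 15.0
```

```bash
python3 -c "
from h import *
go(.6637,-.0813,.18,79)"
```

```text
t7.8 pos [0.4579 0.1634 0.0671] rot [179.9  -0.   79.2] F [ 1.4 -0.2  1.1] w 0.025 gf 15.0
  -> twist 0.2  x -20.10 y 24.88 z -11.29 cm
```

>>> {"op": "send_rows", "data": {"commands": [[1, 0, 0, -2, 0], [1, 0, 0, -4, 0], [1, 0, 0, -4, 0], [1, 0, 0, -4, 0], [1, -2.9, 3.6, 0, 0], [1, -2.9, 3.6, 0, 0], [1, -2.9, 3.6, 0, 0], [1, -2.9, 3.6, 0, 0], [1, -2.9, 3.6, 0, 0], [1, -2.9, 3.5, 0, 0], [1, -2.7, 3.4, 0, 0], [1, 0, 0, 2, 0]]}}

```text
clock: 8.95
ee_pos: [0.6676, -0.0858, 0.1883]
eef_rot: [3.135, 0.002, 1.378]
force: [0.5, 0.5, -2.3]
gripper_width: 0.0256
gripper_force: 15.0
```

>>> {"op": "send_rows", "data": {"commands": [[1, 0, 0, 2, 0], [1, 0, 0, 2, 0], [1, 0, 0, 1, 0], [1, 0, 0, 0, 0], [1, 0, 0, 0, 0]]}}

```text
clock: 9.45
ee_pos: [0.664, -0.0808, 0.1367]
eef_rot: [3.141, 0.0, 1.382]
force: [0.4, -0.4, -2.4]
gripper_width: 0.0256
gripper_force: 15.0
```

```bash
python3 - <<'E'
from see import *
go(.6637,-.0813,.122,79)
look("side","pics/s3.png",((.0545,"gauge"),)); look("wrist","pics/w3.png",((.0545,"gauge"),))
E
```

```text
t9.4 pos [ 0.664  -0.0808  0.1367] rot [180.    0.   79.2] F [ 0.4 -0.4 -2.4] w 0.026 gf 15.0
  -> twist 0.2  x -0.06 y -0.02 z 1.47 cm
side bar [199. 201.] 83 [654.8  95.9] [42.  18.9] 81.1 0.1049
side gauge [123. 237.] 51 [728.5 267.3] [49.7 15.8] 48.1 0.054
wrist bar [195.   6.] 305 [652.8  72.1] [ 7.8 15.7] 82.8 0.1051
wrist gauge [213. 179.] 534 [628.8 -54.8] [38.7 15. ] 79.0 0.0549
wrist gauge [293. 183.] 660 [704.  -72.9] [46.1 16.5] 79.0 0.0548
wrist gauge [294. 220.] 96 [ 697.7 -112.3] [12.2 13.4] 78.3 0.055
```

View pics/s3.png

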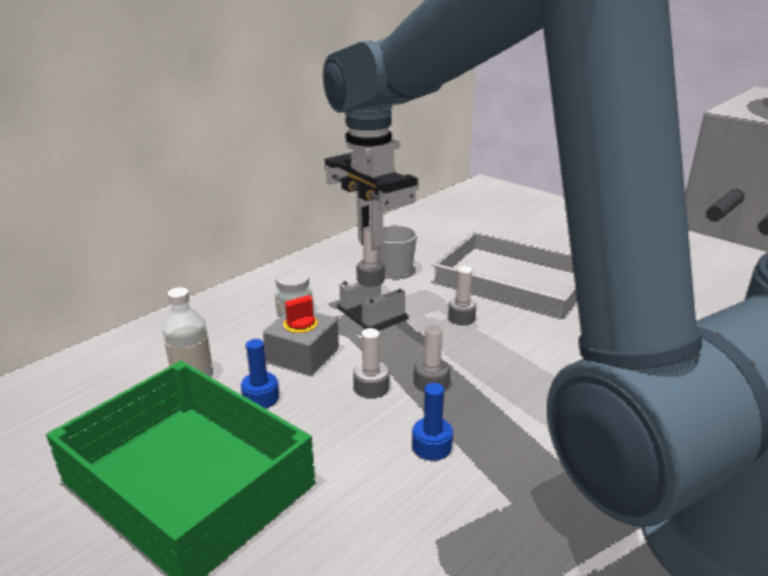

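>>> {"op": "send_rows", "data": {"commands": [[1, 0, 0, 0.6, 0], [1, 0, 0, 0.5, 0], [1, 0, 0, 0.3, 0], [1, 0, 0, 0.2, 0], [1, 0, 0, 0.2, 0], [1, 0, 0, 0.2, 0], [1, 0, 0, 0.2, 0], [1, 0, 0, 0.1, 0], [1, 0, 0, 0, 0]], "force": 10}}

```text
clock: 10.45
ee_pos: [0.6637, -0.0808, 0.113]
eef_rot: [-3.141, -0.0, 1.382]
force: [0.1, 0.1, -1.9]
gripper_width: 0.0256
gripper_force: 10.0
```

>>> {"op": "send_rows", "data": {"commands": [[1, 0, 0, 0.4, 0], [1, 0, 0, 0.4, 0], [1, 0, 0, 0.4, 0], [1, 0, 0, 0.4, 0], [1, 0, 0, 0.4, 0], [1, 0, 0, 0.4, 0], [1, 0, 0, 0.4, 0], [1, 0, 0, 0.3, 0], [1, 0, 0, 0.2, 0], [1, 0, 0, 0.2, 0], [1, 0, 0, 0.1, 0], [1, 0, 0, 0, 0]]}}

```text
clock: 11.65
ee_pos: [0.664, -0.0808, 0.0777]
eef_rot: [3.141, 0.0, 1.382]
force: [-0.8, 1.5, -0.3]
gripper_width: 0.0255
gripper_force: 10.0
```

>>> {"op": "send_rows", "data": {"commands": [[1, 0, 0, 0.1, 0], [1, 0, 0, 0.05, 0], [1, 0, 0, 0, 0], [1, 0, 0, 0, 0]]}}

```text
clock: 12.05
ee_pos: [0.6644, -0.0807, 0.0775]
eef_rot: [3.141, -0.0, 1.382]
force: [-3.0, 2.4, 6.1]
gripper_width: 0.026
gripper_force: 10.0
```

```bash
python3 -c "
from h import *
go(.48,.36,.22,79)"
```

```text
t12.1 pos [ 0.6644 -0.0807  0.0775] rot [179.9  -0.   79.2] F [-3.   2.4  6.1] w 0.026 gf 10.0
  -> twist 0.2  x 39.74 y -26.51 z -14.25 cm
```

>>> {"op": "send_rows", "data": {"commands": [[1, 0, 0, -1, 0], [1, 0, 0, -3, 0], [1, 0, 0, -4, 0], [1, 0, 0, -4, 0], [1, 0, 0, -2, 0], [1, 3.7, -2.5, 0, 0], [1, 3.7, -2.5, 0, 0], [1, 3.7, -2.5, 0, 0], [1, 3.7, -2.5, 0, 0], [1, 3.7, -2.5, 0, 0], [1, 3.7, -2.5, 0, 0], [1, 3.7, -2.5, 0, 0]], "force": 15}}

```text
clock: 13.25
ee_pos: [0.5397, 0.2079, 0.2159]
eef_rot: [3.141, -0.0, 1.382]
force: [-0.6, -0.4, -2.9]
gripper_width: 0.0257
gripper_force: 15.0
```

>>> {"op": "send_rows", "data": {"commands": [[1, 3.7, -2.5, 0, 0], [1, 3.7, -2.5, 0, 0], [1, 3.7, -2.5, 0, 0], [1, 3.7, -2.5, 0, 0], [1, 0, 0, 4, 0], [1, 0, 0, 4, 0], [1, 0, 0, 3, 0], [1, 0, 0, 1.5, 0], [1, 0, 0, 0.5, 0], [1, 0, 0, 0, 0]]}}

```text
clock: 14.25
ee_pos: [0.4707, 0.3707, 0.0862]
eef_rot: [3.141, -0.0, 1.382]
force: [-0.0, 0.8, -1.6]
gripper_width: 0.0259
gripper_force: 15.0
```

```bash
python3 -c "
from h import *
go(.47,.37,.074,79)"
```

```text
t14.2 pos [0.4707 0.3707 0.0862] rot [180.   -0.   79.2] F [-0.   0.8 -1.6] w 0.026 gf 15.0
  -> twist 0.2  x -0.08 y -0.06 z 1.22 cm
```

>>> {"op": "send_rows", "data": {"commands": [[1, 0, 0, 0.5, 0], [1, 0, 0, 0.4, 0], [1, 0, 0, 0.2, 0], [1, 0, 0, 0.15, 0], [1, 0, 0, 0, 0]]}}

```text
clock: 14.75
ee_pos: [0.4704, 0.3708, 0.0736]
eef_rot: [3.141, -0.001, 1.382]
force: [-0.4, 1.0, -1.0]
gripper_width: 0.0259
gripper_force: 15.0
```

>>> {"op": "send_rows", "data": {"commands": [[0.5, 0, 0, 0, 0], [0.5, 0, 0, 0, 0], [0.5, 0, 0, 0, 0], [0.5, 0, 0, -1, 0], [0.5, 0, 0, -3, 0], [0.5, 0, 0, -4, 0], [0.5, 0, 0, -4, 0], [0.5, 0, 0, -4, 0], [0.5, 0, 0, -2, 0], [0.5, 0, 0, 0, 0]]}}

```text
clock: 15.75
ee_pos: [0.4721, 0.3717, 0.2585]
eef_rot: [3.135, -0.006, 1.382]
force: [1.2, 0.3, 0.4]
gripper_width: 0.0467
gripper_force: 0.0
```

```bash
python3 - <<'E'
from see import *
look("wrist",None,((.106,"crate-stem"),)); look("side",None,((.1,"stem"),(.106,"crate-stem")))
go(.5125,.0285,.25,79)
E
```

```text
wrist crate-stem [273. 194.] 301 [492.7 353.2] [23.2 23.8] 80.5 0.1058
wrist crate-stem [470. 232.] 327 [741.2 250.1] [51.  37.7] 52.7 0.1059
side bar [199. 201.] 86 [656.   95.5] [41.9 17. ] 76.1 0.1043
side stem [120. 218.] 80 [735.8 262.8] [54.9 23.2] 39.8 0.0992
side stem [288. 220.] 62 [449.4  12.4] [24.5 23.2] 47.1 0.0994
side stem [246. 222.] 59 [512.5  81.2] [22.6 24.3] 11.0 0.0996
side crate-stem [115. 216.] 42 [740.6 268.7] [32.9 10.9] 20.1 0.1058
side crate-stem [148. 281.] 94 [502.2 347.5] [21.3 25.5] 55.7 0.1057
t15.8 pos [0.47   0.3705 0.253 ] rot [180.    0.   79.2] F [ 0.3  0.2 -1. ] w 0.047 gf 0.0
  -> twist 0.2  x -32.76 y 10.70 z 0.30 cm
```

>>> {"op": "send_rows", "data": {"commands": [[0.5, -4, 1.4, 0, 0], [0.5, -4, 1.4, 0, 0], [0.5, -4, 1.4, 0, 0], [0.5, -4, 1.4, 0, 0], [0.5, -4, 1.4, 0, 0], [0.5, -2.8, 1.0, 0, 0], [0.5, 0, 0, 0, 0]]}}

```text
clock: 16.55
ee_pos: [0.5052, 0.1288, 0.2507]
eef_rot: [-3.138, 0.002, 1.377]
force: [-0.1, 0.7, -1.4]
gripper_width: 0.0471
gripper_force: 0.0
```

```bash
python3 - <<'E'
from see import *
go(.5125,.0785,.067,79)
look("wrist","pics/w4.png",((.1,"stem"),(.106,"crate-stem")))
E
```

```text
t16.6 pos [0.5052 0.1288 0.2507] rot [-1.798e+02  1.000e-01  7.890e+01] F [-0.1  0.7 -1.4] w 0.047 gf 0.0
  -> twist -0.1  x -4.80 y 1.67 z 18.37 cm
wrist bar [383. 189.] 493 [657.1  91.8] [42.2 16.2] 73.6 0.1057
wrist stem [440.  42.] 567 [740.7 243.9] [48.3 58.7] 11.1 0.1001
wrist stem [268. 219.] 298 [512.3  78.5] [24.7 24.1] 36.5 0.0999
wrist stem [232. 276.] 259 [450.6   8.2] [24.7 24.6] 32.0 0.0997
wrist crate-stem [446.  39.] 515 [741.8 244.6] [43.7 51. ] 6.8 0.1059
```

View pics/w4.png

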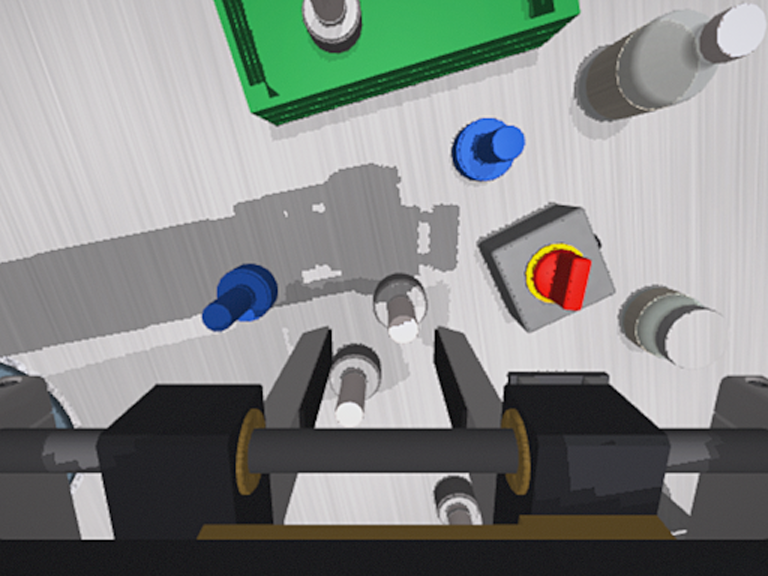

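The first plunger stands upright in the crate at (332,20). The next white one is at (400,310), position (0.512, 0.0785).

>>> {"op": "send_rows", "data": {"commands": [[0.5, -2.4, 0.85, 3, 0], [0.5, -2.4, 0.8, 4, 0], [0.5, 0, 0, 4, 0], [0.5, 0, 0, 3.5, 0], [0.5, 0, 0, 2, 0], [0.5, 0, 0, 1.3, 0], [0.5, 0, 0, 0.55, 0], [0.5, 0, 0, 0, 0], [1, 0, 0, 0, 0], [1, 0, 0, 0, 0], [1, 0, 0, 0, 0], [1, 0, 0, 0, 0]]}}

```text
clock: 17.8
ee_pos: [0.5137, 0.0814, 0.0706]
eef_rot: [3.14, -0.0, 1.382]
force: [-1.0, 0.4, 2.7]
gripper_width: 0.0256
gripper_force: 15.0
```

```bash
python3 -c "
from h import *
go(.664,-.0808,.137,79)"
```

```text
t17.8 pos [0.5137 0.0814 0.0706] rot [179.9  -0.   79.2] F [-1.   0.4  2.7] w 0.026 gf 15.0
  -> twist 0.2  x -13.05 y 17.85 z -6.64 cm
```

>>> {"op": "send_rows", "data": {"commands": [[1, 0, 0, -2, 0], [1, 0, 0, -4, 0], [1, 0, 0, -4, 0], [1, 0, 0, -3, 0], [1, -2.6, 3.6, 0, 0], [1, -2.6, 3.6, 0, 0], [1, -2.6, 3.6, 0, 0], [1, -2.6, 3.5, 0, 0], [1, -2.65, 3.5, 0, 0], [1, 0, 0, 3, 0], [1, 0, 0, 2.4, 0], [1, 0, 0, 0.5, 0]]}}

```text
clock: 19.0
ee_pos: [0.6607, -0.0799, 0.1359]
eef_rot: [-3.133, -0.001, 1.381]
force: [0.4, 0.7, -2.8]
gripper_width: 0.026
gripper_force: 15.0
```

>>> {"op": "send_rows", "data": {"commands": [[1, 0, 0, 0.3, 0], [1, 0, 0, 0, 0], [1, 0, 0, 0, 0]], "force": 10}}

```text
clock: 19.3
ee_pos: [0.6643, -0.0802, 0.1394]
eef_rot: [3.139, 0.0, 1.382]
force: [0.6, 0.7, -1.8]
gripper_width: 0.0259
gripper_force: 10.0
```

```bash
python3 -c "
from h import *
go(.664,-.0808,.117,79)"
```

```text
t19.3 pos [ 0.6643 -0.0802  0.1394] rot [179.8   0.   79.2] F [ 0.6  0.7 -1.8] w 0.026 gf 10.0
  -> twist 0.2  x -0.06 y -0.02 z 2.24 cm
```

Lateral position is right. I lower to an underside height of about 46 mm, below where a swollen foot would stop.

>>> {"op": "send_rows", "data": {"commands": [[1, 0, 0, 0.7, 0], [1, 0, 0, 0.5, 0], [1, 0, 0, 0.3, 0], [1, 0, 0, 0.2, 0], [1, 0, 0, 0.2, 0], [1, 0, 0, 0.2, 0], [1, 0, 0, 0.1, 0], [1, 0, 0, 0, 0]]}}

```text
clock: 20.1
ee_pos: [0.6644, -0.0805, 0.1197]
eef_rot: [3.14, 0.001, 1.382]
force: [-7.1, 1.6, 13.7]
gripper_width: 0.0261
gripper_force: 10.0
```

>>> {"op": "send_rows", "data": {"commands": [[1, 0, 0, -0.3, 0], [1, 0, -0.1, 0, 0], [1, 0, 0, 0.1, 0], [1, 0, 0, 0.1, 0], [1, 0, 0, 0.05, 0], [1, 0, 0, 0, 0]]}}

```text
clock: 20.7
ee_pos: [0.6639, -0.0805, 0.1196]
eef_rot: [3.138, 0.001, 1.382]
force: [-4.2, 2.0, 13.4]
gripper_width: 0.0257
gripper_force: 10.0
```

>>> {"op": "send_rows", "data": {"commands": [[1, 0, 0, -0.25, 0], [1, 0, -0.13, 0, 0], [1, 0, 0, 0.1, 0], [1, 0, 0, 0.05, 0], [1, 0, 0, 0.05, 0], [1, 0, 0, 0, 0]]}}

```text
clock: 21.3
ee_pos: [0.6632, -0.0804, 0.1196]
eef_rot: [3.136, 0.0, 1.382]
force: [-0.3, 0.0, 11.4]
gripper_width: 0.0255
gripper_force: 10.0
```

```bash
python3 - <<'E'
from see import *
go(.48,-.34,.2,79); look("scene","pics/s5.png",((.1,"stem"),))
im=cv2.imread("pics/s5.png"); cv2.imwrite("pics/s5c.png",cv2.resize(im[240:420,280:480],None,fx=3,fy=3))
E
```

```text
t21.3 pos [ 0.6632 -0.0804  0.1196] rot [179.7   0.   79.2] F [-0.3  0.  11.4] w 0.026 gf 10.0
  -> twist 0.2  x -28.98 y -13.03 z -8.04 cm
scene bar [304. 180.] 90 [659.2  89.2] [41.6 17.2] 72.7 0.1046
scene stem [372. 180.] 81 [757.2 233.9] [57.1 35.7] 42.4 0.1001
scene stem [184. 196.] 67 [ 534.2 -180.6] [23.6 24.3] 13.1 0.0997
```

View pics/s5c.png

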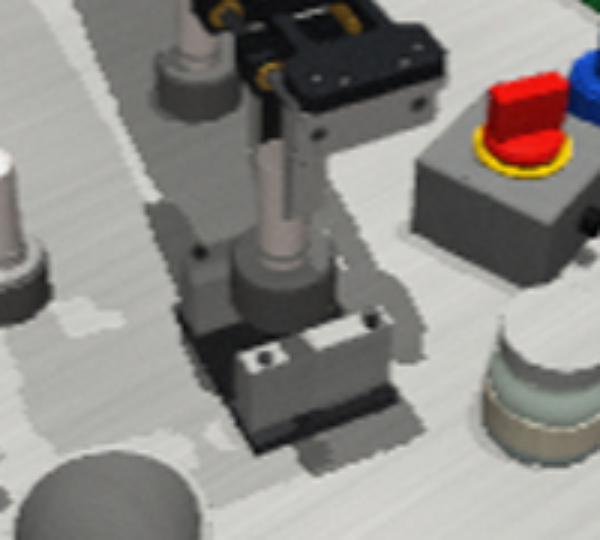

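Scene crop: plunger 2 sits on the gauge flare at (283,285), its foot above the jaws, balanced sideways with 11 N of support. It is swollen, so it goes to the pan.

>>> {"op": "send_rows", "data": {"commands": [[1, 0, 0, -1, 0], [1, 0, 0, -3, 0], [1, 0, 0, -4, 0], [1, -4.6, 0.2, 0, 0], [1, -4.6, 0.2, 0, 0], [1, -4.6, 0.2, 0, 0], [1, -4.6, 0.2, 0, 0], [1, -4.6, 0.1, 0, 0], [1, -4.6, 0.1, 0, 0], [1, 0, 0, 3, 0], [1, 0, 0, 4, 0], [1, 0, 0, 3, 0]], "force": 15}}

```text
clock: 22.55
ee_pos: [0.6169, -0.3518, 0.0922]
eef_rot: [-3.136, -0.003, 1.381]
force: [-0.4, -0.6, -2.7]
gripper_width: 0.0256
gripper_force: 15.0
```

>>> {"op": "send_rows", "data": {"commands": [[1, 0, 0, 1, 0], [1, 0, 0, 0.5, 0], [1, 0, 0, 0, 0], [1, 0, 0, 0, 0]]}}

```text
clock: 22.95
ee_pos: [0.6202, -0.3534, 0.0838]
eef_rot: [3.139, 0.001, 1.382]
force: [0.5, -0.3, -1.7]
gripper_width: 0.0259
gripper_force: 15.0
```

>>> {"op": "send_rows", "data": {"commands": [[1, 0, 0, 0.4, 0], [1, 0, 0, 0.2, 0], [1, 0, 0, 0.15, 0], [1, 0, 0, 0.15, 0], [1, 0, 0, 0, 0]]}}

```text
clock: 23.45
ee_pos: [0.6199, -0.353, 0.0752]
eef_rot: [3.14, 0.001, 1.382]
force: [-3.2, 2.6, 7.0]
gripper_width: 0.0255
gripper_force: 15.0
```

>>> {"op": "send_rows", "data": {"commands": [[0.5, 0, 0, 0, 0], [0.5, 0, 0, 0, 0], [0.5, 0, 0, 0, 0], [0.5, 0, 0, 0, 0], [0.5, 0, 0, -2, 0], [0.5, 0, 0, -4, 0], [0.5, 0, 0, -4, 0], [0.5, 0, 0, -4, 0], [0.5, 0, 0, -4, 0], [0.5, 0, 0, 0, 0]]}}

```text
clock: 24.45
ee_pos: [0.6217, -0.3548, 0.2611]
eef_rot: [3.13, 0.006, 1.382]
force: [0.7, -0.6, 0.5]
gripper_width: 0.0469
gripper_force: 0.0
```

>>> {"op": "send_rows", "data": {"commands": [[0.5, 3.4, -2.8, 0, 0], [0.5, 3.4, -2.8, 0, 0], [0.5, 3.4, -2.8, 0, 0], [0.5, 3.4, -2.8, 0, 0], [0.5, 3.4, -2.8, 0, 0], [0.5, 3.4, -2.8, 0, 0], [0.5, 3.4, -2.8, 0, 0], [0.5, 3.4, -2.8, 0, 0], [0.5, 0, 0, 0, 0], [0.5, 0, 0, 0, 0]]}}

```text
clock: 25.45
ee_pos: [0.45, -0.0431, 0.2522]
eef_rot: [3.141, 0.0, 1.383]
force: [0.0, -0.6, 0.9]
gripper_width: 0.0469
gripper_force: 0.0
```

```bash
python3 - <<'E'
from see import *
go(.4505,.008,.067,79); z=((.1,"stem"),(.106,"crate/pan-stem"))
look("wrist","pics/w6.png",z); look("scene","pics/s6.png",z);look("side",None,z)
E
```

```text
t25.4 pos [ 0.45   -0.0431  0.2522] rot [180.    0.   79.2] F [ 0.  -0.6  0.9] w 0.047 gf 0.0
  -> twist 0.2  x 5.03 y -0.92 z 18.52 cm
wrist bar [422.  26.] 764 [656.4  90.7] [44.  16.5] 75.3 0.1058
wrist stem [246. 141.] 361 [449.9   8.1] [24.3 24.9] 34.0 0.0999
scene bar [304. 179.] 85 [659.7  88.7] [42.1 17.7] 78.9 0.1049
scene stem [372. 180.] 71 [754.9 232.5] [54.2 31.5] 31.2 0.0998
scene stem [184. 196.] 66 [ 535.3 -180.3] [23.8 23.9] 42.7 0.0992
scene crate/pan-stem [373. 177.] 70 [755.5 235.1] [49.5 29.2] 39.1 0.1059
scene crate/pan-stem [128. 251.] 71 [ 620.8 -353.2] [23.3 23.8] 79.9 0.1039
side bar [199. 201.] 80 [655.2  94.9] [41.8 15.2] 67.6 0.105
side stem [121. 217.] 101 [736.5 253.2] [56.6 38.9] 67.8 0.1
side stem [288. 220.] 63 [449.6  11.9] [24.4 24. ] 39.8 0.0993
side crate/pan-stem [121. 215.] 71 [735.7 254.3] [48.7 27.3] 61.5 0.1054
side crate/pan-stem [148. 281.] 115 [502.3 348. ] [25.4 25.2] 16.6 0.1056
```

View pics/s6.png

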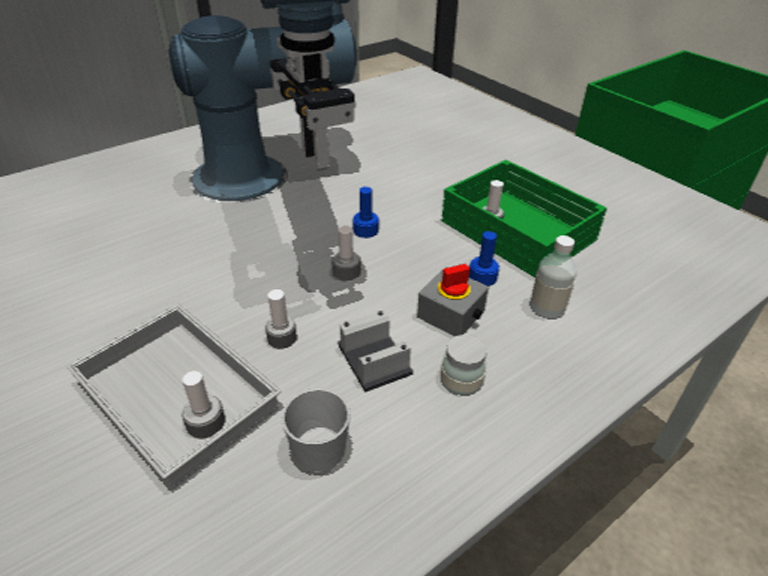

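Scene view: plunger 1 is upright in the crate (497,185), plunger 2 is upright in the pan (194,378), and the bystanders haven't moved. Next is the white one at (345,230), position (0.450, 0.008).

>>> {"op": "send_rows", "data": {"commands": [[0.5, 2.5, -0.5, 3, 0], [0.5, 2.5, -0.5, 4, 0], [0.5, 0, 0, 4, 0], [0.5, 0, 0, 3.5, 0], [0.5, 0, 0, 2, 0], [0.5, 0, 0, 1.3, 0], [0.5, 0, 0, 0.5, 0], [0.5, 0, 0, 0, 0], [1, 0, 0, 0, 0], [1, 0, 0, 0, 0], [1, 0, 0, 0, 0], [1, 0, 0, 0, 0]]}}

```text
clock: 26.8
ee_pos: [0.4504, 0.0074, 0.0705]
eef_rot: [3.14, 0.0, 1.382]
force: [-0.9, -0.2, 3.3]
gripper_width: 0.0259
gripper_force: 15.0
```

```bash
python3 -c "
from h import *
go(.6635,-.0807,.137,79)"
```

```text
t26.8 pos [0.4504 0.0074 0.0705] rot [179.9   0.   79.2] F [-0.9 -0.2  3.3] w 0.026 gf 15.0
  -> twist 0.2  x -4.58 y 22.60 z -6.65 cm
```

>>> {"op": "send_rows", "data": {"commands": [[1, 0, 0, -2, 0], [1, 0, 0, -4, 0], [1, 0, 0, -3, 0], [1, -0.9, 4.5, 0, 0], [1, -0.9, 4.5, 0, 0], [1, -0.9, 4.5, 0, 0], [1, -0.9, 4.5, 0, 0], [1, -0.95, 4.6, 0, 0], [1, 0, 0, 1, 0], [1, 0, 0, 1, 0], [1, 0, 0, 0, 0], [1, 0, 0, 0, 0]], "force": 10}}

```text
clock: 28.0
ee_pos: [0.6618, -0.0788, 0.1392]
eef_rot: [-3.14, -0.0, 1.382]
force: [-0.9, -0.4, -2.3]
gripper_width: 0.0258
gripper_force: 10.0
```

```bash
python3 -c "
from h import *
go(.6635,-.0807,.116,79)"
```

```text
t28.0 pos [ 0.6618 -0.0788  0.1392] rot [-179.9   -0.    79.2] F [-0.9 -0.4 -2.3] w 0.026 gf 10.0
  -> twist 0.2  x -0.15 y 0.20 z 2.32 cm
```

>>> {"op": "send_rows", "data": {"commands": [[1, -0.15, 0.2, 0.5, 0], [1, 0, 0, 0.5, 0], [1, 0, 0, 0.4, 0], [1, 0, 0, 0.2, 0], [1, 0, 0, 0.2, 0], [1, 0, 0, 0.2, 0], [1, 0, 0, 0.2, 0], [1, 0, 0, 0, 0]]}}

```text
clock: 28.8
ee_pos: [0.6658, -0.0818, 0.1216]
eef_rot: [3.14, 0.001, 1.382]
force: [-7.0, 0.8, 12.9]
gripper_width: 0.0257
gripper_force: 10.0
```

>>> {"op": "send_rows", "data": {"commands": [[1, 0, 0, -0.5, 0], [1, 0.05, -0.25, 0, 0], [1, 0, 0, 0, 0], [1, 0, 0, 0.2, 0], [1, 0, 0, 0.2, 0], [1, 0, 0, 0.1, 0], [1, 0, 0, 0, 0]]}}

```text
clock: 29.5
ee_pos: [0.6636, -0.0809, 0.1201]
eef_rot: [3.139, 0.0, 1.382]
force: [-2.9, 1.4, 9.3]
gripper_width: 0.0256
gripper_force: 10.0
```

>>> {"op": "send_rows", "data": {"commands": [[1, 0, 0, -0.25, 0], [1, 0, -0.08, 0, 0], [1, 0, 0, 0.1, 0], [1, 0, 0, 0.1, 0], [1, 0, 0, 0.1, 0], [1, 0, 0, 0, 0]]}}

```text
clock: 30.1
ee_pos: [0.6633, -0.0809, 0.1199]
eef_rot: [3.138, 0.0, 1.382]
force: [0.1, 0.3, 10.2]
gripper_width: 0.0258
gripper_force: 10.0
```

```bash
python3 -c "
from h import *
go(.54,-.368,.2,79)"
```

```text
t30.1 pos [ 0.6633 -0.0809  0.1199] rot [179.8   0.   79.2] F [ 0.1  0.3 10.2] w 0.026 gf 10.0
  -> twist 0.2  x -30.54 y -6.62 z -8.01 cm
```

>>> {"op": "send_rows", "data": {"commands": [[1, 0, 0, -1, 0], [1, 0, 0, -3, 0], [1, 0, 0, -4, 0], [1, -4.4, -0.95, 0, 0], [1, -4.4, -0.95, 0, 0], [1, -4.4, -0.95, 0, 0], [1, -4.4, -0.95, 0, 0], [1, -4.4, -0.95, 0, 0], [1, -4.4, -0.95, 0, 0], [1, -4.1, -0.9, 0, 0], [1, 0, 0, 3, 0], [1, 0, 0, 4, 0]], "force": 15}}

```text
clock: 31.3
ee_pos: [0.5395, -0.3698, 0.1279]
eef_rot: [3.139, 0.002, 1.379]
force: [0.6, 0.1, -2.5]
gripper_width: 0.0254
gripper_force: 15.0
```

>>> {"op": "send_rows", "data": {"commands": [[1, 0, 0, 3, 0], [1, 0, 0, 1.3, 0], [1, 0, 0, 0.5, 0], [1, 0, 0, 0, 0], [1, 0, 0, 0, 0]]}}

```text
clock: 31.8
ee_pos: [0.5406, -0.3684, 0.0811]
eef_rot: [3.139, 0.002, 1.382]
force: [0.1, -0.4, -1.9]
gripper_width: 0.0256
gripper_force: 15.0
```

>>> {"op": "send_rows", "data": {"commands": [[1, 0, 0, 0.3, 0], [1, 0, 0, 0.15, 0], [1, 0, 0, 0.15, 0], [1, 0, 0, 0, 0]]}}

```text
clock: 32.2
ee_pos: [0.5403, -0.368, 0.0751]
eef_rot: [3.14, 0.001, 1.382]
force: [-0.7, 2.6, 5.1]
gripper_width: 0.0258
gripper_force: 15.0
```

>>> {"op": "send_rows", "data": {"commands": [[0.5, 0, 0, 0, 0], [0.5, 0, 0, 0, 0], [0.5, 0, 0, 0, 0], [0.5, 0, 0, 0, 0], [0.5, 0, 0, -2, 0], [0.5, 0, 0, -4, 0], [0.5, 0, 0, -4, 0], [0.5, 0, 0, -4, 0], [0.5, 0, 0, -4, 0], [0.5, 0, 0, 0, 0]]}}

```text
clock: 33.2
ee_pos: [0.5421, -0.3699, 0.2611]
eef_rot: [3.131, 0.007, 1.382]
force: [-0.5, 0.1, 1.0]
gripper_width: 0.047
gripper_force: 0.0
```

>>> {"op": "send_rows", "data": {"commands": [[0.5, 4.4, -1.4, 0, 0], [0.5, 4.4, -1.4, 0, 0], [0.5, 4.4, -1.4, 0, 0], [0.5, 0, 0, 0, 0], [0.5, 0, 0, 0, 0]]}}

```text
clock: 33.7
ee_pos: [0.523, -0.2293, 0.2526]
eef_rot: [-3.141, 0.0, 1.383]
force: [-0.1, -0.6, 0.3]
gripper_width: 0.0467
gripper_force: 0.0
```

```bash
python3 - <<'E'
from see import *
go(.534,-.1795,.067,79); z=((.1,"stem"),(.106,"crate/pan-stem"))
look("wrist","pics/w7.png",z); look("scene","pics/s7.png",z)
E
```

```text
t33.7 pos [ 0.523  -0.2293  0.2526] rot [-180.     0.    79.3] F [-0.1 -0.6  0.3] w 0.047 gf 0.0
  -> twist 0.3  x 5.10 y 0.13 z 18.56 cm
wrist stem [255. 141.] 360 [ 532.9 -179.5] [24.1 25. ] 33.3 0.0998
wrist crate/pan-stem [286. 279.] 206 [ 541.  -365.1] [20.9 22.9] 79.1 0.1039
scene bar [304. 179.] 86 [659.3  88.4] [42.1 16.9] 75.2 0.1047
scene stem [371. 180.] 81 [755.2 233.9] [56.7 33.2] 34.7 0.0996
scene stem [184. 196.] 62 [ 535.1 -180.8] [22.3 24. ] 45.1 0.0997
scene crate/pan-stem [372. 177.] 67 [753.5 235.8] [46.7 30.9] 36.1 0.106
scene crate/pan-stem [108. 231.] 57 [ 542.5 -365.2] [21.8 23.1] 40.1 0.1039
scene crate/pan-stem [128. 252.] 66 [ 622.3 -353.3] [22.6 23.9] 24.4 0.104
```

View pics/s7.png

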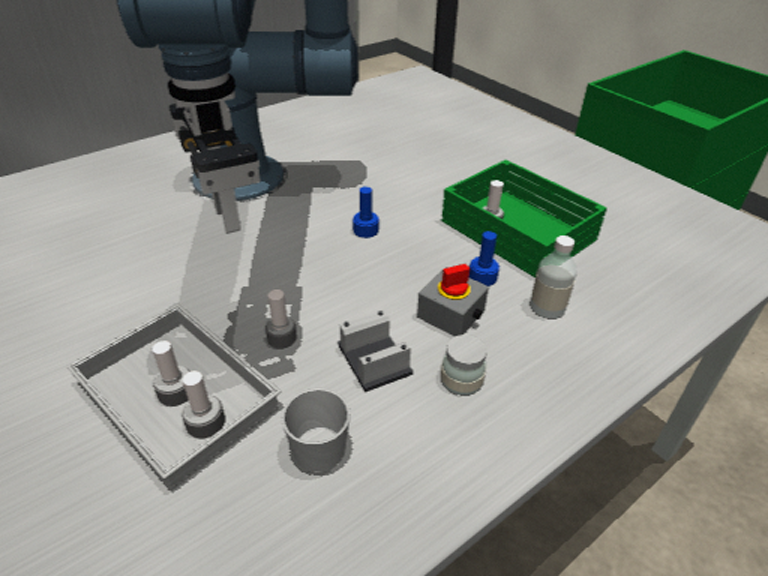

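Both swollen plungers stand upright in the pan at (163,348) and (194,378). The last white plunger is at (277,295), position (0.533, −0.1795).

>>> {"op": "send_rows", "data": {"commands": [[0.5, 2.5, 0.05, 3, 0], [0.5, 2.6, 0, 4, 0], [0.5, 0, 0, 4, 0], [0.5, 0, 0, 3.5, 0], [0.5, 0, 0, 2, 0], [0.5, 0, 0, 1.3, 0], [0.5, 0, 0, 0.5, 0], [0.5, 0, 0, 0, 0], [1, 0, 0, 0, 0], [1, 0, 0, 0, 0], [1, 0, 0, 0, 0], [1, 0, 0, 0, 0]]}}

```text
clock: 35.0
ee_pos: [0.5337, -0.1803, 0.0711]
eef_rot: [3.14, 0.001, 1.382]
force: [-0.3, -0.3, 3.5]
gripper_width: 0.0256
gripper_force: 15.0
```

```bash
python3 -c "
from h import *
go(.6633,-.0808,.137,79)"
```

```text
t35.0 pos [ 0.5337 -0.1803  0.0711] rot [179.9   0.   79.2] F [-0.3 -0.3  3.5] w 0.026 gf 15.0
  -> twist 0.2  x 12.24 y 10.83 z -6.59 cm
```

>>> {"op": "send_rows", "data": {"commands": [[1, 0, 0, -2, 0], [1, 0, 0, -4, 0], [1, 0, 0, -3, 0], [1, 3.05, 2.7, 0, 0], [1, 3.05, 2.7, 0, 0], [1, 3.05, 2.7, 0, 0], [1, 3.05, 2.7, 0, 0], [1, 0, 0, 1, 0], [1, 0, 0, 1, 0], [1, 0, 0, 0, 0], [1, 0, 0, 0, 0], [1, 0, 0, 0, 0]], "force": 10}}

```text
clock: 36.2
ee_pos: [0.6619, -0.0813, 0.1405]
eef_rot: [3.141, 0.0, 1.381]
force: [-0.2, 0.7, -1.7]
gripper_width: 0.0258
gripper_force: 10.0
```

```bash
python3 -c "
from h import *
go(.6635,-.0808,.116,79)"
```

```text
t36.2 pos [ 0.6619 -0.0813  0.1405] rot [180.    0.   79.1] F [-0.2  0.7 -1.7] w 0.026 gf 10.0
  -> twist 0.1  x 0.08 y 0.15 z 2.45 cm
```

>>> {"op": "send_rows", "data": {"commands": [[1, 0.05, 0.12, 0.5, 0], [1, 0, 0, 0.5, 0], [1, 0, 0, 0.4, 0], [1, 0, 0, 0.2, 0], [1, 0, 0, 0.2, 0], [1, 0, 0, 0.2, 0], [1, 0, 0, 0.2, 0], [1, 0, 0, 0.1, 0], [1, 0, 0, 0, 0]]}}

```text
clock: 37.1
ee_pos: [0.6635, -0.0802, 0.117]
eef_rot: [-3.141, -0.0, 1.382]
force: [-1.2, 0.0, -2.3]
gripper_width: 0.0257
gripper_force: 10.0
```

>>> {"op": "send_rows", "data": {"commands": [[1, 0, 0, 0.3, 0], [1, 0, 0, 0.4, 0], [1, 0, 0, 0.4, 0], [1, 0, 0, 0.4, 0], [1, 0, 0, 0.4, 0], [1, 0, 0, 0.4, 0], [1, 0, 0, 0.4, 0], [1, 0, 0, 0.4, 0], [1, 0, 0, 0.3, 0], [1, 0, 0, 0.2, 0], [1, 0, 0, 0.1, 0], [1, 0, 0, 0, 0]]}}

```text
clock: 38.3
ee_pos: [0.6638, -0.0801, 0.0818]
eef_rot: [-3.141, -0.0, 1.382]
force: [-3.1, 1.2, 5.0]
gripper_width: 0.0256
gripper_force: 10.0
```

>>> {"op": "send_rows", "data": {"commands": [[1, 0, 0, 0.08, 0], [1, 0, 0, 0, 0], [1, 0, 0, 0, 0]]}}

```text
clock: 38.6
ee_pos: [0.664, -0.0801, 0.0818]
eef_rot: [3.141, -0.0, 1.382]
force: [-5.0, 2.1, 8.1]
gripper_width: 0.026
gripper_force: 10.0
```

```bash
python3 - <<'E'
from see import *
go(.60,.36,.22,79)
p,d,K,T=cap("scene"); save(p[180:280,180:340],"pics/s8.png",3)
E
```

```text
t38.6 pos [ 0.664  -0.0801  0.0818] rot [180.   -0.   79.2] F [-5.   2.1  8.1] w 0.026 gf 10.0
  -> twist 0.2  x 41.98 y -14.68 z -13.82 cm
```

View pics/s8.png

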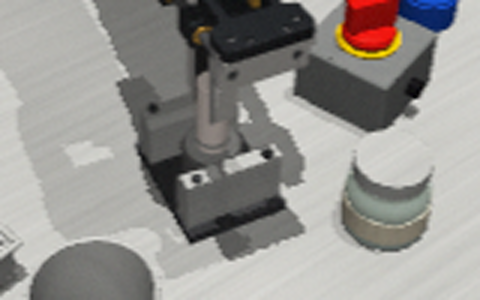

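The crop shows the foot sunk between the jaws at (212,145), on the slot's floor with 8 N of support. It is good, so it goes to the crate.

>>> {"op": "send_rows", "data": {"commands": [[1, 0, 0, -1, 0], [1, 0, 0, -3, 0], [1, 0, 0, -4, 0], [1, 0, 0, -4, 0], [1, 0, 0, -2, 0], [1, 4.2, -1.5, 0, 0], [1, 4.2, -1.5, 0, 0], [1, 4.2, -1.5, 0, 0], [1, 4.2, -1.5, 0, 0], [1, 4.2, -1.5, 0, 0], [1, 4.2, -1.5, 0, 0], [1, 4.2, -1.5, 0, 0]], "force": 15}}

```text
clock: 39.85
ee_pos: [0.6152, 0.23, 0.2198]
eef_rot: [3.141, -0.0, 1.382]
force: [0.0, -1.0, -2.9]
gripper_width: 0.0255
gripper_force: 15.0
```

>>> {"op": "send_rows", "data": {"commands": [[1, 4.2, -1.4, 0, 0], [1, 4.2, -1.4, 0, 0], [1, 4.2, -1.4, 0, 0], [1, 0, 0, 4, 0], [1, 0, 0, 4, 0], [1, 0, 0, 3, 0], [1, 0, 0, 1.5, 0], [1, 0, 0, 0.5, 0], [1, 0, 0, 0, 0], [1, 0, 0, 0, 0]]}}

```text
clock: 40.85
ee_pos: [0.5995, 0.3604, 0.0918]
eef_rot: [3.138, -0.002, 1.382]
force: [0.3, 0.5, -1.9]
gripper_width: 0.0259
gripper_force: 15.0
```

```bash
python3 -c "
from h import *
go(.60,.36,.078,79)"
```

```text
t40.9 pos [0.5995 0.3604 0.0918] rot [ 1.798e+02 -1.000e-01  7.920e+01] F [ 0.3  0.5 -1.9] w 0.026 gf 15.0
  -> twist 0.2  x -0.03 y 0.05 z 1.38 cm
```

>>> {"op": "send_rows", "data": {"commands": [[1, 0, 0, 0.7, 0], [1, 0, 0, 0.4, 0], [1, 0, 0, 0.2, 0], [1, 0, 0, 0.1, 0], [1, 0, 0, 0.1, 0], [1, 0, 0, 0, 0]]}}

```text
clock: 41.45
ee_pos: [0.5987, 0.3603, 0.0778]
eef_rot: [3.141, -0.0, 1.382]
force: [-5.9, -3.5, 12.5]
gripper_width: 0.0259
gripper_force: 15.0
```

>>> {"op": "send_rows", "data": {"commands": [[1, 0, 0, -0.1, 0], [0.5, 0, 0, 0, 0], [0.5, 0, 0, 0, 0], [0.5, 0, 0, 0, 0], [0.5, 0, 0, 0, 0], [0.5, 0, 0, -2, 0], [0.5, 0, 0, -4, 0], [0.5, 0, 0, -4, 0], [0.5, 0, 0, -4, 0], [0.5, 0, 0, -3, 5.5], [0.5, 0, 0, 0, 0], [0.5, 0, 0, 0, 0]]}}

```text
clock: 42.65
ee_pos: [0.5981, 0.3599, 0.2454]
eef_rot: [3.141, -0.0, 1.287]
force: [0.3, 0.2, -0.6]
gripper_width: 0.047
gripper_force: 0.0
```

>>> {"op": "send_rows", "data": {"commands": [[0.5, -4, 2.2, 0, 0], [0.5, -4, 2.2, 0, 0], [0.5, -4, 2.2, 0, 0], [0.5, -4, 2.2, 0, 0], [0.5, -4, 2.2, 0, 0], [0.5, -4, 2.2, 0, 0], [0.5, 0, 0, 0, 0], [0.5, 0, 0, 0, 0]]}}

```text
clock: 43.45
ee_pos: [0.6563, 0.0918, 0.2427]
eef_rot: [-3.137, 0.001, 1.285]
force: [-0.3, 0.4, -0.3]
gripper_width: 0.0469
gripper_force: 0.0
```

```bash
python3 - <<'E'
from see import *
go(.6575,.0918,.081,73.7); z=((.1,"stem"),(.106,"crate/pan-stem"))
look("wrist","pics/w9.png",z); look("side","pics/s9.png",z)
E
```

```text
t43.5 pos [0.6563 0.0918 0.2427] rot [-179.8    0.    73.6] F [-0.3  0.4 -0.3] w 0.047 gf 0.0
  -> twist -0.1  x 0.03 y 0.11 z 16.17 cm
wrist bar [256. 184.] 456 [657.7  91.8] [42.1 14.3] 74.0 0.1057
wrist stem [292.  35.] 503 [743.6 239.6] [46.9 58.2] 65.3 0.0999
wrist crate/pan-stem [38.  2.] 69 [500.4 334.2] [ 4.1 17.6] 74.2 0.1059
wrist crate/pan-stem [293.  31.] 451 [743.5 240.1] [39.9 51.3] 60.4 0.1059
side bar [199. 201.] 68 [654.3  96.1] [41.8 13. ] 65.6 0.1047
side stem [122. 217.] 96 [739.  251.8] [56.  38.1] 71.7 0.1
side crate/pan-stem [121. 214.] 81 [737.9 254.7] [48.9 34. ] 54.9 0.1062
side crate/pan-stem [112. 262.] 99 [598.6 362.7] [24.1 25.8] 62.6 0.1057
side crate/pan-stem [148. 281.] 111 [502.3 348.3] [22.9 24.7] 89.6 0.1058
```

View pics/w9.png

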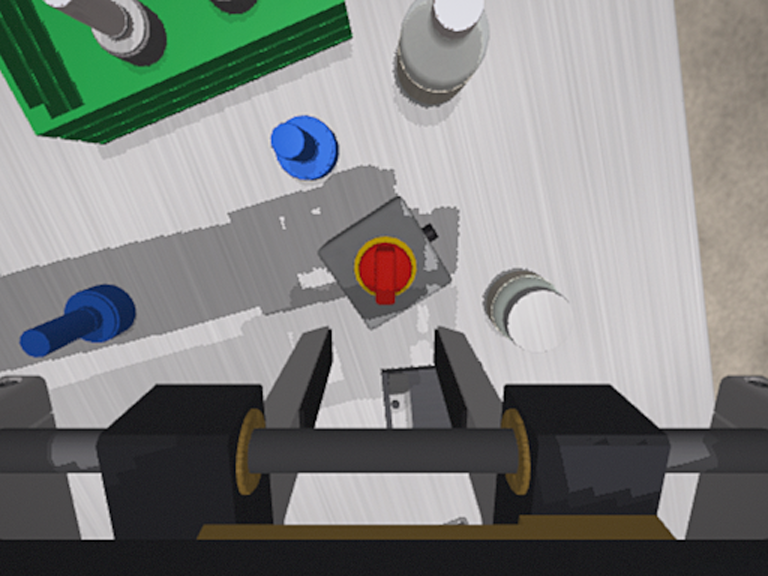

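The bar at (385,272) is still at 74° with the fingers straddling it, and both crate plungers are upright. I grip the bar.

>>> {"op": "send_rows", "data": {"commands": [[0.5, 0, 0.1, 4, 0], [0.5, 0, 0, 4, 0], [0.5, 0, 0, 4, 0], [0.5, 0, 0, 2.5, 0], [0.5, 0, 0, 1, 0], [0.5, 0, 0, 0.4, 0], [0.5, 0, 0, 0, 0], [1, 0, 0, 0, 0], [1, 0, 0, 0, 0], [1, 0, 0, 0, 0], [1, 0, 0, 0, 0], [1, 0, 0, 0, 0]], "force": 20}}

```text
clock: 44.75
ee_pos: [0.6579, 0.0923, 0.087]
eef_rot: [-3.141, -0.0, 1.286]
force: [-3.3, -0.1, 4.8]
gripper_width: 0.0157
gripper_force: 20.0
```

>>> {"op": "send_rows", "data": {"commands": [[1, 0, 0, -0.07, 5.7], [1, 0, 0, -0.07, 5.7], [1, 0, 0, -0.07, 5.7], [1, 0, 0, -0.07, 5.7], [1, 0, 0, -0.07, 5.7], [1, 0, 0, -0.07, 5.7], [1, 0, 0, -0.07, 5.7], [1, 0, 0, -0.07, 5.7], [1, 0, 0, -0.07, 5.7], [1, 0, 0, -0.07, 5.7], [1, 0, 0, 0, 0.8], [1, 0, 0, 0, 0]]}}

```text
clock: 45.95
ee_pos: [0.6586, 0.0916, 0.0939]
eef_rot: [3.14, -0.0, 0.279]
force: [-1.7, -2.6, 4.1]
gripper_width: 0.016
gripper_force: 20.0
```

>>> {"op": "send_rows", "data": {"commands": [[1, 0, 0, -0.03, 1.5], [1, 0, 0, 0, 1.5], [1, 0, 0, 0, 0], [1, 0, 0, 0, 0]]}}

```text
clock: 46.35
ee_pos: [0.6586, 0.0917, 0.094]
eef_rot: [3.14, -0.001, 0.225]
force: [-0.6, -4.4, 3.6]
gripper_width: 0.016
gripper_force: 20.6
```

```bash
python3 -c "
from h import *
go(.6575,.0918,.081,16.2); print(arm.get_state()['torque'])"
```

```text
t46.4 pos [0.6586 0.0917 0.094 ] rot [179.9  -0.   12.9] F [-0.6 -4.4  3.6] w 0.016 gf 20.6
  -> twist -3.3  x -0.10 y -0.04 z 1.30 cm
[-0.96965722  0.08025416  0.43906273]
```

>>> {"op": "send_rows", "data": {"commands": [[0.5, 0, 0, 0, 0], [0.5, 0, 0, 0, 0], [0.5, 0, 0, 0, 0], [0.5, 0, 0, 0, 0], [0.5, 0, 0, -1, 0], [0.5, 0, 0, -4, 0], [0.5, 0, 0, -4, 0], [0.5, 0, 0, -4, 0], [0.5, 0, 0, -4, 0], [0.5, -4, 0, 0, 0], [0.5, 0, 0, 0, 0], [0.5, 0, 0, 0, 0]]}}

```text
clock: 47.55
ee_pos: [0.6189, 0.0834, 0.2641]
eef_rot: [-3.141, -0.001, 0.224]
force: [0.2, -0.1, 0.1]
gripper_width: 0.0468
gripper_force: 0.0
```

```bash
python3 - <<'E'
from see import *
go(.6,.09,.26,13); z=((.1,"stem"),(.105,"crate/pan-stem"))
look("wrist",None,z); look("scene","pics/s10.png",z); look("side",None,z)
E
```

```text
t47.5 pos [0.6189 0.0834 0.2641] rot [-180.    -0.    12.9] F [ 0.2 -0.1  0.1] w 0.047 gf 0.0
  -> twist -0.1  x -1.69 y -1.07 z 0.41 cm
wrist bar [255. 150.] 474 [657.9  91.6] [43.  15.9] 16.4 0.1127
wrist stem [149.  47.] 479 [745.1 242.3] [52.1 58.3] 69.1 0.0999
wrist crate/pan-stem [147.  46.] 439 [744.9 242. ] [44.2 52.5] 65.4 0.1049
wrist crate/pan-stem [ 29. 148.] 355 [598.6 359. ] [24.3 24.3] 88.3 0.1059
wrist crate/pan-stem [ 40. 223.] 291 [503.  344.1] [24.2 24. ] 78.4 0.1057
scene bar [304. 178.] 123 [659.5  88.6] [44.1 16.5] 19.7 0.1107
scene stem [372. 180.] 73 [756.5 234.5] [57.4 33.5] 40.5 0.1
scene crate/pan-stem [372. 178.] 68 [755.5 234.4] [50.  31.5] 37.1 0.1048
scene crate/pan-stem [108. 231.] 83 [ 543.7 -367. ] [23.4 23.5] 18.1 0.1038
scene crate/pan-stem [128. 252.] 94 [ 620.3 -353.1] [23.1 24.4] 46.2 0.1035
side bar [199. 199.] 124 [654.8  96.1] [42.1 16.6] 14.1 0.1097
side stem [122. 217.] 99 [735.3 251.5] [56.5 42.6] 73.4 0.0998
side crate/pan-stem [121. 215.] 83 [735.5 254.3] [49.2 30.9] 62.8 0.1052
side crate/pan-stem [112. 262.] 106 [598.3 362.8] [23.6 26. ] 76.6 0.1056
side crate/pan-stem [148. 281.] 120 [501.5 347.7] [23.7 24.7] 18.9 0.1057
```

View pics/s10.png

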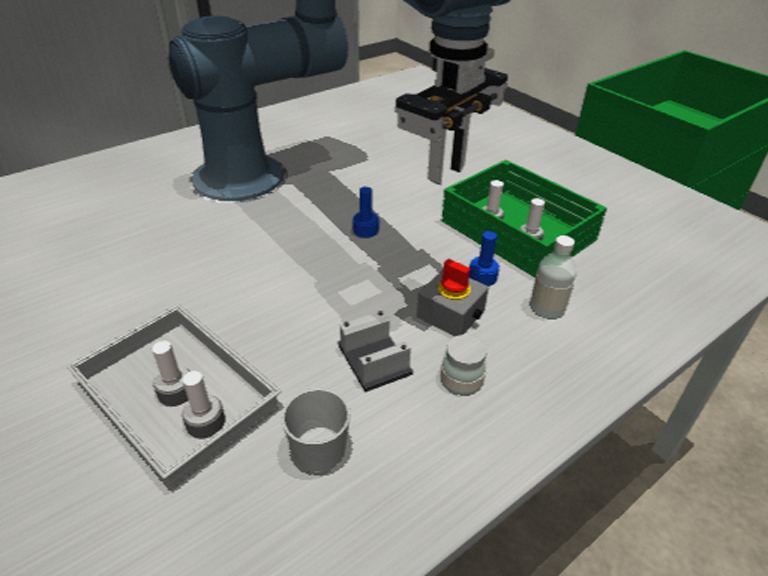

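The final scene view shows two plungers upright in the crate at (497,185) and (537,202), and two upright in the pan. The bar is back at 16.4° and 113 mm high, so the mushroom is fully up. The bystanders are where they were.

```bash
python3 -c "
from workcell import arm
print(arm.finish_job())"
```

```text
the job is handed in; nothing more can be done
None
```

The job is handed in: I pressed the mushroom fully down, tried all four plungers from left to right (two good ones now upright in the crate, two swollen ones upright in the pan), turned the mushroom fully up again, and left the bottle, pot, jar and blue look-alikes where they were.

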